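# Take the long hose fitting out of the packed crate and load the crimper's cup

### The job

Pull the long-stemmed hose fitting up out of the packed crate and stand it upright on the floor of the round aluminium loading cup, setting it down gently rather than dropping it, and let go. Everything else in the crate, the similar short-stemmed fitting included, stays in it.

Things in the scene. Friction and masses are not known exactly. Their poses are not given: they have to be found in the camera images.
- long_center (a point): Centre (half-way up) of the long-stemmed steel fitting to take out, standing in the crate with neighbours touching all round. Round body 40 mm across, 40 high; on it a hex nut 32 across flats, 10 high; then a round stem 22 across, 55 long, free on every side. 105 mm high, 45 taller than all else in the crate; this point is 52.5 above its underside. 0.18 to 0.37 kg. z: its axis, up.
- short_center (a point): Centre (half-way up) of the similar steel fitting that stays in the crate, next to the long one. Same body and nut, but its 22 mm stem is only 10 mm long: 60 mm high in all, this point 30 mm above its underside. z: its axis, up.
- crate: Low open plywood crate fixed to the bench, 137 x 178 mm (its x, y), 36 high, walls and floor 8 thick; origin: centre of its underside. Packed with 3 x 4 upright round pieces 40 mm across, 40.3 apart, on its floor: the two fittings at x = 0, y = +20 and -20 mm (either way round), and ten loose plain steel sleeves 40 mm high around them.
- cup_floor (a point): Middle of the inner floor of the round, shallow aluminium loading cup fixed to the bench: 64 mm bore, 76 mm outside, on a 92 mm flange. This point is 10 mm above the bench; the rim rises 12 mm above it. The fitting's 40 mm body stands on this floor with 12 mm to spare all round. z is up.
Mind the look-alikes: they are no part of the job. Leave any turquoise or yellow look-alike of the part that bears long_center alone.

How it is judged:
At the end, for the whole second after the job is handed in: The long fitting stands on the cup's floor (centre within 18 mm of the cup's axis, 47 to 58 mm above its floor), upright within 10 degrees, at rest, released; the short fitting (centre within 75 mm of the crate's origin) and the ten sleeves (undersides within 115 mm of it) are still in the crate (horizontal distance between long_center and cup_floor below 0.018 m and z of long_center in the frame of cup_floor between 0.047 and 0.058 m and angle between long_center's own z axis and vertical below 0.17 rad and linear speed of long_fitting below 0.02 m/s and distance between short_center and crate below 0.075 m and not (distance between any of sleeve0, sleeve1, sleeve2, sleeve3, sleeve4, sleeve5, sleeve6, sleeve7, sleeve8, sleeve9 and crate above 0.115 m)); the robot touches nothing.
It fails at once if another piece leaves the crate (the short fitting's centre more than 75 mm, or a sleeve's underside more than 115 mm, from the crate's origin) (distance between short_center and crate above 0.075 m or distance between any of sleeve0, sleeve1, sleeve2, sleeve3, sleeve4, sleeve5, sleeve6, sleeve7, sleeve8, sleeve9 and crate above 0.115 m).
It fails at once if the long fitting is dropped towards the cup: it moves faster than 0.7 m/s over the cup with no finger on it (a fall of more than about 25 mm) (linear speed of long_fitting above 0.7 m/s and contact force between the fingers and long_fitting below 0.2 N and horizontal distance between long_center and cup_floor below 0.06 m).
It also fails if it takes over 48 s, if anything falls off the work surface, if the arm or the gripper's body presses on something with over 40 N, if the wrist force passes 120 N, or if a joint passes its speed limit or range.

### The arm

A 6-joint arm with a two-finger parallel gripper is mounted at the origin on the work surface. World frame = base frame: x ahead of the robot, y to its left, z up, the work surface at z = 0. Lengths are in m, angles in rad, forces in N, time in s.
With the tool pointing down it reaches from about 0.275 to 1 m from the base axis. Payload 8.4 kg.
Tool frame: the origin (TCP) lies at the very end of the fingers, on their centre line; the grasp point (between the pads) lies 19 mm behind it; x points along the fingers, y is the direction in which the jaws open and shut, and the axes are right-handed (so a half turn about x gives the same grasp; the last joint's range is limited). The gripper opens to 85 mm and grips with 20 to 120 N. Pads are 22 mm wide; open, the fingers measure 114 mm over their backs; the gripper's body (76 mm by 85 mm) begins 54 mm behind the grasp point. The pads swing forward as they close: fully open they stand 13 mm farther back than shut.
Start: joints at [1.24, 0.353, 1.633, -0, 1.155, -0.002], TCP at [0.202, 0.592, 0.231] pointing down, gripper open.
Joint ranges: [-2.63, 2.63], [-0.92, 2.1], [0.06, 2.66], [-1.3, 4.44], [0, 2.69], [-3.02, 3.02]. Speed limits (rad/s): [2.22, 2.22, 2.79, 3.14, 3.14, 3.14].

### API

Orientations are given as a rotation vector (axis times angle).
In Python, from bench import robot, optics gives the robot as it stands.
- The arm moves only by the tool step_arm, never from a script. Its argument "rows" is a list of rows, each a list of 2 entries, a list of its own where there are three numbers: the shift along the tool's x, y, z in cm, then the turn, a rotation vector about the tool's x, y, z in degrees. A call has 1 to 20 rows; each row is the pose to reach, as a shift and turn from the pose commanded when the call began, along the tool's axes at that moment; what a row does not reach only later rows make up. A row lasts 1/12 s, in which the tool goes at most 41.7 mm and 7.16 degrees, less where a joint would pass 70% of its speed; a pose out of reach is approached as far as the arm can. A call with a gripper value outside its range is refused whole. "jaw" is the finger opening in cm, from 0 to 8.54, set as the call begins (left out, the last holds). The fingers move at their own pace and stop on an object; "squeeze" is the grip in N (left out, the last holds). Time passes only in rows, so rows that repeat a pose let the fingers close. It gives the time, the measured TCP pose, the force and the opening at its end, in the units of the state.
- robot.get_obs(): the state, without advancing time (a new reading comes with each control period).
- optics.capture(name): name is "scene" or "side" or "wrist"; returns a dict with "img" (480x640x3 uint8, red, green, blue), "depth" (480x640 float32, m along the optical axis (not along the pixel's ray), 0 where there is no reading), "fov_y" (degrees; the focal length in pixels is half the picture's height over the tangent of half this angle, whatever the lens; pixels are square), "cx", "cy" (the principal point, pixels), "cam_to_world" (4x4, takes a point from camera to world coordinates). Camera axes: x right, y down, z forward; pixel columns grow to the right and rows downward; lengths in m; the calibration is good to about 2 mm. A picture is of the moment at which its call begins.
- robot.finish_job(): hands the job in, once; it reports no verdict.
The state is a dict: "time_s": time; "joint_positions": joint angles; "qd": joint speeds; "tau": joint torques, N m; "tool_pos": TCP position; "tool_rot": TCP orientation; "ft_force": force on the tool from outside, world axes, zero at the start; "torque": the same for the moment, N m; "grip_width": opening from 0.0 (shut) to 1.0 (fully open).
Only numpy, scipy, OpenCV 4.12 (cv2) and the standard library are available. Lean on these libraries where they do the work, as an engineer would, in place of code of your own. Each camera call takes 0.05 s, during which the arm holds its last target.

## Working session

There is one attempt and no reset: what is moved stays moved. The work goes in short steps, Python scripts to look and compute and a tool call to move; the robot and the scene stay as the last step left them, time stands still between calls to the robot, and variables do not carry over. Pictures are saved under pics/ and viewed, and the job is handed in when it is done.

Besides the shell and the picture viewer there is one more tool, called after "Emit:" as name([rows], argument=value, ...), one row to a line, values as JSON. step_arm: Moves the arm, as the interface text tells. Its arguments: {"type":"object","properties":{"rows":{"type":"array"},"jaw":{"type":"number"},"squeeze":{"type":"number"}},"required":["rows"]}

```bash
mkdir -p pics; ls; cat > h.py <<'E'
import numpy as np, cv2
from bench import robot, optics
def cap(n,f=None):
    c=optics.capture(n)
    if f: cv2.imwrite('pics/'+f,cv2.cvtColor(c['img'],cv2.COLOR_RGB2BGR))
    return c
def pts(c):
    d=c['depth'];h,w=d.shape
    f=h/2/np.tan(np.radians(c['fov_y'])/2)
    v,u=np.mgrid[:h,:w]
    P=np.stack([(u-c['cx'])/f*d,(v-c['cy'])/f*d,d],-1)
    T=np.array(c['cam_to_world'])
    P=P@T[:3,:3].T+T[:3,3]
    P[d<=0]=np.nan
    return P
E
python3 - <<'E'
from h import *
print(robot.get_obs())
for n in ['scene','side','wrist']:
    c=cap(n,n+'0.png'); print(n,c['fov_y'],np.round(c['cam_to_world'],3).tolist())
    np.savez('pics/'+n+'0.npz',P=pts(c),img=c['img'])
E
```

```text
pics
{'time_s': 0.0, 'joint_positions': array([ 1.23955215e+00,  3.53668030e-01,  1.63414058e+00,  1.37725981e-05,
        1.15515776e+00, -2.38490712e-03]), 'qd': array([-5.68827249e-04, -8.43342899e-04, -1.95080277e-03,  8.52041848e-05,
        2.21401319e-05, -1.41574755e-03]), 'tau': array([ 2.46448178e-05, -6.05251765e+01, -3.42066979e+01,  1.01826304e-04,
        9.26454115e-03,  1.31368461e-05]), 'tool_pos': array([0.20168744, 0.59107011, 0.23054649]), 'tool_rot': array([ 0.25702159,  1.55558603, -0.25915413]), 'ft_force': array([0.60130436, 0.29011234, 0.51217688]), 'torque': array([ 0.04968155, -0.00768094,  0.03343694]), 'grip_width': 0.9989129210419454}
scene 50.82973868552358 [[0.657, 0.627, -0.419, 0.858], [0.754, -0.545, 0.367, -0.285], [0.001, -0.557, -0.831, 0.767], [0.0, 0.0, 0.0, 1.0]]
side 49.720745514773036 [[0.927, -0.266, 0.263, 0.299], [-0.373, -0.627, 0.684, -0.499], [-0.017, -0.732, -0.681, 0.592], [0.0, 0.0, 0.0, 1.0]]
wrist 62.575268946754434 [[0.323, 0.897, 0.301, 0.124], [0.946, -0.306, -0.103, 0.617], [-0.001, 0.318, -0.948, 0.373], [0.0, 0.0, 0.0, 1.0]]
```

View pics/scene0.png

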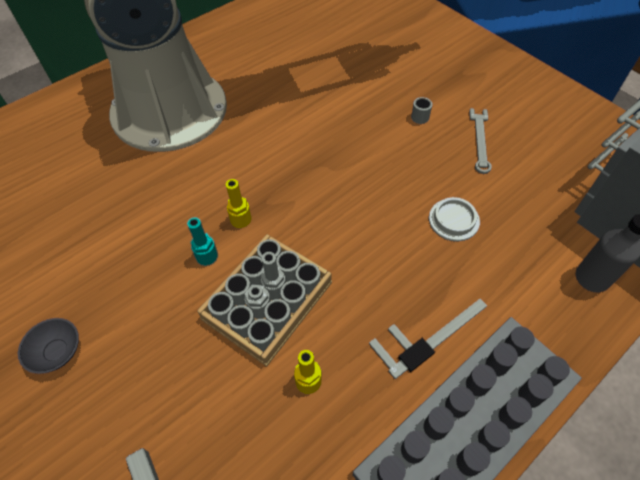

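View pics/side0.png

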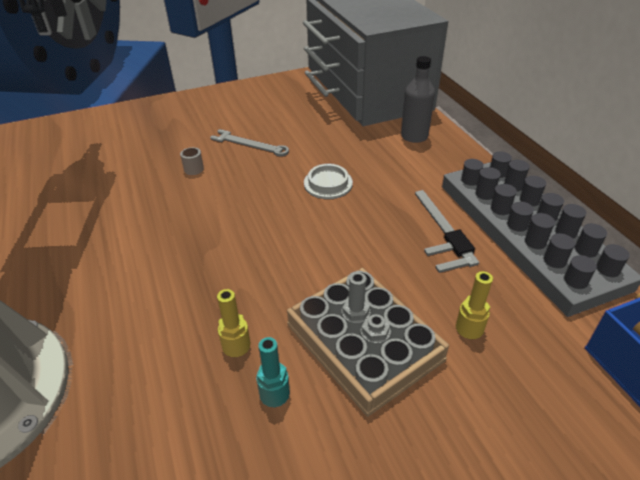

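View pics/wrist0.png

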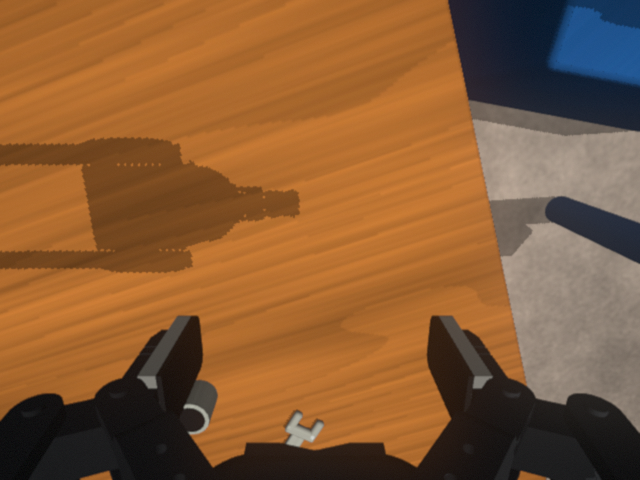

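Candidates for the long fitting in the scene view:
- Grey steel in the crate, (270,265): fits the description (steel, in the crate, tall stem).
- Turquoise (203,242) and yellow (238,205) and (308,372): look-alikes to leave alone.
- Grey short fitting (257,293): stays in the crate.

The cup is the flanged ring at (455,217). The dark bowl at (50,347) isn't. Next I'll take an enlarged crop and measure.

```bash
python3 - <<'E'
from h import *
a=cv2.imread('pics/scene0.png')[215:375,180:350]; b=cv2.imread('pics/side0.png')[250:420,270:460]
a=cv2.resize(a,(400,376),interpolation=3); b=cv2.resize(b,(400,376),interpolation=3)
cv2.imwrite('pics/crop.png',np.hstack([a,b]))
for n,(lu,lv),cu in [('scene',(270,262),(455,217)),('side',(358,285),(328,180))]:
    P=np.load(f'pics/{n}0.npz')['P']
    print(n)
    # crate region points
    c0=P[int(lv)+15,int(lu)]
    m=np.linalg.norm(P[...,:2]-c0[:2],axis=-1)<.12
    Q=P[m]
    long=Q[(Q[:,2]>.075)&(Q[:,2]<.13)]
    print('long stem',len(long), long.min(0),long.max(0),np.median(long,0))
    # per cluster
    s=Q[(Q[:,2]>.06)&(Q[:,2]<.072)]; print('shortlvl',np.median(s,0),s.min(0),s.max(0))
    c1=P[cu[1],cu[0]]; m=np.linalg.norm(P[...,:2]-c1[:2],axis=-1)<.09
    R=P[m]
    print('c1',c1)
    for lo,hi in[(.003,.008),(.0085,.013),(.018,.026)]:
        r=R[(R[:,2]>lo)&(R[:,2]<hi)]
        if len(r)>10:
            A=np.c_[2*r[:,:2],np.ones(len(r))]; x=np.linalg.lstsq(A,(r[:,:2]**2).sum(1),rcond=None)[0]
            print(lo,len(r),'mean',r.mean(0),'mid',(r.min(0)+r.max(0))/2,'ext',np.ptp(r,axis=0),'circ',x[:2],np.sqrt(x[2]+x[:2]@x[:2]))
    # crate rect
    W=Q[(Q[:,2]>.028)&(Q[:,2]<.052)]
    r=cv2.minAreaRect((W[:,:2]*1000).astype(np.float32)); print('crate',r)
E
```

```text
scene
long stem 308 [ 0.49332817 -0.11035182  0.07543676] [ 0.51612944 -0.08804131  0.11610604] [ 0.50902559 -0.10226221  0.10917019]
shortlvl [ 0.51359444 -0.13588052  0.06768054] [ 0.49374126 -0.1522728   0.06007663] [ 0.52461839 -0.08538432  0.07196312]
c1 [0.60414625 0.24005068 0.0114911 ]
0.003 516 mean [0.61255419 0.22496027 0.0054793 ] mid [0.60342837 0.23882227 0.00549221] ext [0.1705189  0.17233346 0.00497115] circ [0.6022183  0.24173963] 0.05083208722603812
0.0085 675 mean [0.60231668 0.24169064 0.01059856] mid [0.60301887 0.23484195 0.01075584] ext [0.08804331 0.07942524 0.00448819] circ [0.60369493 0.23804953] 0.02479467659575881
0.018 388 mean [0.60432526 0.23839586 0.02169606] mid [0.60275825 0.23940407 0.02195911] ext [0.07539053 0.07648474 0.00770625] circ [0.60348496 0.23932218] 0.034853803591878535
crate ((508.9555358886719, -118.97962951660156), (138.8024139404297, 178.135986328125), 14.137946128845215)
side
long stem 499 [ 0.49265393 -0.10867002  0.07514275] [ 0.51461723 -0.08703759  0.11699933] [ 0.50086875 -0.10392698  0.10407829]
shortlvl [ 0.50958181 -0.13511525  0.06813683] [ 0.48975583 -0.15229003  0.06000837] [ 0.52842326 -0.08829941  0.07194353]
c1 [0.60531583 0.24169941 0.0105805 ]
0.003 345 mean [0.59937946 0.22209105 0.00570685] mid [0.60751068 0.23927285 0.00547713] ext [0.17177329 0.17168935 0.00494752] circ [0.60965729 0.24716667] 0.05249773004853239
0.0085 469 mean [0.60532115 0.2442263  0.01082327] mid [0.60362701 0.23525627 0.01074964] ext [0.08611645 0.08102176 0.00449289] circ [0.60271591 0.2379729 ] 0.026647015942766316
0.018 338 mean [0.6030955  0.23950137 0.02174505] mid [0.60397279 0.24125615 0.0216407 ] ext [0.074832   0.07721349 0.00725089] circ [0.60375927 0.24055455] 0.03481130344159828
crate ((482.0654296875, -123.54705047607422), (192.60403442382812, 179.16445922851562), 14.35169506072998)
```

View pics/crop.png

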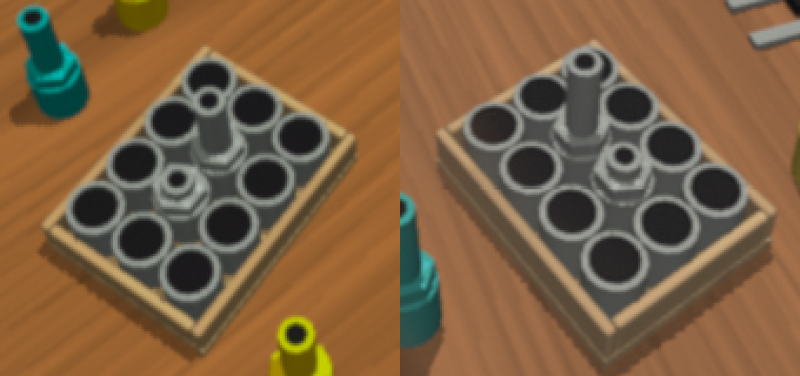

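```bash
cat >> h.py <<'E'
from scipy.spatial.transform import Rotation as R
def plan(target, ydir_deg=None):
    o=robot.get_obs(); R0=R.from_rotvec(o['tool_rot']).as_matrix()
    if ydir_deg is None: rv=np.zeros(3)
    else:
        best=None
        for a in (ydir_deg,ydir_deg+180):
            a=np.radians(a); y=np.array([np.cos(a),np.sin(a),0]); x=np.array([0,0,-1.])
            M=np.c_[x,y,np.cross(x,y)]
            r=np.degrees(R.from_matrix(R0.T@M).as_rotvec()); print('opt',np.round(r,2))
    print('pos',o['tool_pos'],'axes',np.round(R0,3).tolist(),'t',o['time_s'])
    print('shift cm',np.round(R0.T@(np.array(target)-o['tool_pos'])*100,2))
E
python3 - <<'E'
from h import *
P=np.load('pics/scene0.npz')['P']
for n,(u,v) in dict(turq=(204,255),y1=(238,218),y2=(308,385),bottle=(620,240),bowl=(50,347)).items(): print(n,np.round(P[v,u],3))
P=np.load('pics/side0.npz')['P']
for n,(u,v) in dict(turq=(272,390),y1=(234,340),y2=(474,322),bottle=(418,110)).items(): print(n,np.round(P[v,u],3))
plan([.504,-.099,.231],14.2)
E
```

```text
turq [ 0.386 -0.156  0.035]
y1 [ 0.359 -0.068  0.033]
y2 [ 0.672 -0.164  0.04 ]
bottle [0.835 0.314 0.128]
bowl [ 0.351 -0.426  0.005]
turq [ 0.364 -0.162  0.039]
y1 [ 0.341 -0.074  0.04 ]
y2 [ 0.646 -0.169  0.039]
bottle [0.828 0.305 0.077]
opt [5.696e+01 3.000e-02 5.000e-02]
opt [-1.2304e+02 -6.0000e-02  4.0000e-02]
pos [0.2017298  0.59118887 0.23073744] axes [[-0.0, 0.323, 0.946], [-0.001, 0.946, -0.323], [-1.0, -0.001, 0.0]] t 0.15
shift cm [ 3.000e-02 -5.556e+01  5.090e+01]
```

Emit:
step_arm([
  [[0,-2.5,2.3],[2.5,0,0]],
  [[0,-5.5,5.0],[5.5,0,0]],
  [[0,-8.5,7.8],[9,0,0]],
  [[0,-11.5,10.5],[12,0,0]],
  [[0,-14.5,13.3],[15,0,0]],
  [[0,-17.5,16],[18,0,0]],
  [[0,-20.5,18.8],[21,0,0]],
  [[0,-23.5,21.5],[24,0,0]],
  [[0,-26.5,24.3],[27,0,0]],
  [[0,-29.5,27],[30,0,0]],
  [[0,-32.5,29.8],[33,0,0]],
  [[0,-35.5,32.5],[36,0,0]],
  [[0,-38.5,35.3],[39.5,0,0]],
  [[0,-41.5,38],[42.5,0,0]],
  [[0,-44.5,40.8],[45.5,0,0]],
  [[0,-47.5,43.5],[48.5,0,0]],
  [[0,-50.5,46.3],[52,0,0]],
  [[0,-53,48.6],[54.5,0,0]],
  [[0,-55,50.4],[56.5,0,0]],
  [[0,-55.6,50.9],[57,0,0]],
], jaw=5, squeeze=40)

```text
time_s: 1.82
tool_pos: [0.5054, -0.1025, 0.2312]
tool_rot: [1.028, 1.313, -1.029]
ft_force: [0.1, -0.9, 0.1]
grip_width: 0.586
```

Emit:
step_arm([
  [[0,0,0],[0,0,0]],
  [[0,0,0],[0,0,0]],
  [[0,0,0],[0,0,0]],
])

```text
time_s: 2.07
tool_pos: [0.5033, -0.0979, 0.2311]
tool_rot: [1.024, 1.318, -1.025]
ft_force: [0.4, -0.5, -0.2]
grip_width: 0.586
```

```bash
python3 - <<'E'
from h import *
c=cap('wrist','w1.png'); P=pts(c)
m=(np.linalg.norm(P[...,:2]-[.504,-.099],axis=-1)<.03)&(P[...,2]>.075)&(P[...,2]<.125)
Q=P[m]; print(len(Q),Q.min(0),Q.max(0),np.median(Q,0))
T=Q[Q[:,2]>.105]; print('top',(T.min(0)+T.max(0))/2,np.ptp(T,axis=0))
plan([.504,-.0985,.068],14.2)
E
```

```text
1060 [ 0.49182714 -0.10772835  0.07504293] [ 0.5131068  -0.08611884  0.11621693] [ 0.50170134 -0.09338654  0.11290587]
top [ 0.50246697 -0.0969236   0.1108199 ] [0.02127966 0.02160951 0.01079405]
opt [ 0.06 -0.03  0.02]
opt [-1.7994e+02 -3.0000e-02 -5.0000e-02]
pos [ 0.50340279 -0.09776261  0.23120822] axes [[-0.001, 0.969, 0.246], [0.0, 0.246, -0.969], [-1.0, -0.0, -0.001]] t 2.1167
shift cm [16.32  0.05  0.09]
```

View pics/w1.png

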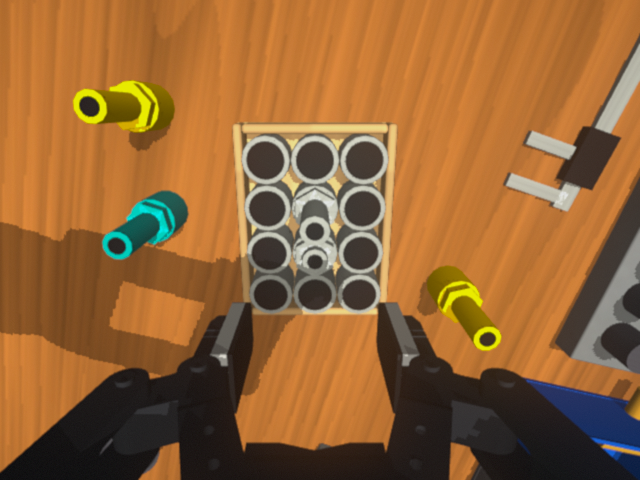

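The wrist view shows the long fitting centred between the jaws, with its stem top at (315,232) and the short one at (315,260). All three cameras agree to about 2 mm, so I'm descending.

Emit:
step_arm([
  [[1.5,0,0.03],[0,0,0]],
  [[4,0,0.05],[0,0,0]],
  [[6.5,0,0.05],[0,0,0]],
  [[8.5,0,0.05],[0,0,0]],
  [[10,0,0.05],[0,0,0]],
  [[11.5,0,0.05],[0,0,0]],
  [[13,0,0.05],[0,0,0]],
  [[14.5,0,0.05],[0,0,0]],
  [[15.5,0,0.05],[0,0,0]],
  [[16.2,0,0.05],[0,0,0]],
  [[16.2,0,0.05],[0,0,0]],
  [[16.2,0,0.05],[0,0,0]],
])

```text
time_s: 3.12
tool_pos: [0.5042, -0.0992, 0.0695]
tool_rot: [1.025, 1.316, -1.025]
ft_force: [0.1, 0.1, -0.7]
grip_width: 0.584
```

Emit:
step_arm([
  [[0,0,0],[0,0,0]],
  [[0,0,0],[0,0,0]],
  [[0,0,0],[0,0,0]],
  [[0,0,0],[0,0,0]],
  [[0,0,0],[0,0,0]],
  [[0,0,0],[0,0,0]],
  [[0,0,0],[0,0,0]],
  [[0,0,0],[0,0,0]],
  [[0,0,0],[0,0,0]],
  [[0,0,0],[0,0,0]],
], jaw=0, squeeze=60)

```text
time_s: 3.95
tool_pos: [0.5046, -0.0997, 0.0701]
tool_rot: [1.026, 1.315, -1.025]
ft_force: [-0.9, 0.6, 5.5]
grip_width: 0.246
```

```bash
python3 - <<'E'
from h import *
a=cap('scene')['img'][200:390,160:350]; b=cap('side')['img'][230:420,260:470]
z=lambda x:cv2.resize(x[...,::-1],(400,400),interpolation=3)
cv2.imwrite('pics/g1.png',np.hstack([z(a),z(b)])); print(robot.get_obs())
E
```

```text
{'time_s': 4.05, 'joint_positions': array([-1.97992603e-01,  4.03182131e-01,  1.99602355e+00,  5.62452925e-05,
        7.41220519e-01, -4.45055800e-01]), 'qd': array([ 0.00189324, -0.00042379, -0.00109071,  0.00093107,  0.00216688,
       -0.00129728]), 'tau': array([ 3.72126675e-02, -4.99621546e+01, -2.24068022e+01,  1.43277568e-03,
       -4.86986898e-01,  1.17154061e-02]), 'tool_pos': array([ 0.50460581, -0.09969136,  0.07007112]), 'tool_rot': array([ 1.02562795,  1.31491922, -1.02470075]), 'ft_force': array([-1.46020937,  0.5056489 ,  6.66234117]), 'torque': array([ 0.07457388,  0.2178348 , -0.00684759]), 'grip_width': 0.24091963326517457}
```

View pics/g1.png

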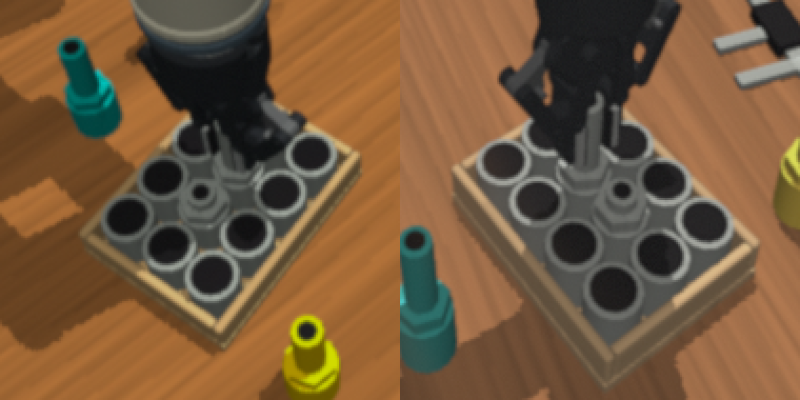

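The pads hold the stem (opening about 21 mm against a 22 mm stem) and clear the short fitting. I'll settle briefly, then lift slowly.

Emit:
step_arm([
  [[0,0,0],[0,0,0]],
  [[0,0,0],[0,0,0]],
  [[-0.2,0,0],[0,0,0]],
  [[-0.5,0,0],[0,0,0]],
  [[-0.8,0,0],[0,0,0]],
  [[-1.1,0,0],[0,0,0]],
  [[-1.4,0,0],[0,0,0]],
  [[-1.7,0,0],[0,0,0]],
  [[-2.0,0,0],[0,0,0]],
  [[-2.0,0,0],[0,0,0]],
])

```text
time_s: 4.88
tool_pos: [0.5045, -0.0996, 0.09]
tool_rot: [1.025, 1.315, -1.025]
ft_force: [-0.0, -0.5, -2.1]
grip_width: 0.246
```

```bash
python3 - <<'E'
from h import *
a=cap('scene')['img'][200:390,160:350]; b=cap('side')['img'][230:420,260:470]
z=lambda x:cv2.resize(x[...,::-1],(400,400),interpolation=3)
cv2.imwrite('pics/g2.png',np.hstack([z(a),z(b)]))
E
```

```text
(no output)
```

View pics/g2.png

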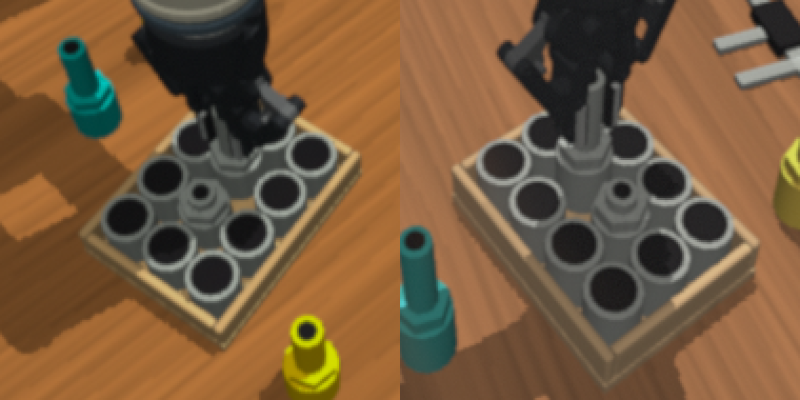

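It comes up straight and the neighbours stay seated. Continuing the lift.

Emit:
step_arm([
  [[-0.3,0,0],[0,0,0]],
  [[-0.7,0,0],[0,0,0]],
  [[-1.1,0,0],[0,0,0]],
  [[-1.5,0,0],[0,0,0]],
  [[-1.9,0,0],[0,0,0]],
  [[-2.4,0,0],[0,0,0]],
  [[-2.9,0,0],[0,0,0]],
  [[-3.4,0,0],[0,0,0]],
  [[-4.0,0,0],[0,0,0]],
  [[-4.6,0,0],[0,0,0]],
  [[-5.4,0,0],[0,0,0]],
  [[-6.4,0,0],[0,0,0]],
  [[-7.4,0,0],[0,0,0]],
  [[-8.4,0,0],[0,0,0]],
  [[-9.4,0,0],[0,0,0]],
  [[-10.2,0,0],[0,0,0]],
  [[-10.7,0,0],[0,0,0]],
  [[-11,0,0],[0,0,0]],
  [[-11,0,0],[0,0,0]],
  [[-11,0,0],[0,0,0]],
])

```text
time_s: 6.65
tool_pos: [0.504, -0.0995, 0.1991]
tool_rot: [1.025, 1.316, -1.025]
ft_force: [0.5, -0.2, -2.7]
grip_width: 0.241
```

```bash
python3 - <<'E'
from h import *
a=cap('scene'); b=cap('side')
cv2.imwrite('pics/g3.png',cv2.resize(np.hstack([a['img'],b['img']])[...,::-1],(800,300)))
o=robot.get_obs();t=o['tool_pos']
for n,c in(('scene',a),('side',b)):
    P=pts(c)
    m=(np.linalg.norm(P[...,:2]-t[:2],axis=-1)<.03)&(P[...,2]>.08)&(P[...,2]<.175)
    Q=P[m]
    for lo in np.arange(.1,.175,.01):
        q=Q[(Q[:,2]>lo)&(Q[:,2]<lo+.01)]
        if len(q)>5: print(n,round(lo,3),len(q),np.round(q.min(0)*1000,1),np.round(q.max(0)*1000,1))
    print('minz',np.sort(Q[:,2])[:5])
plan([.604,.240,float(t[2])],14.2)
E
```

```text
scene 0.13 14 [ 498.3 -118.   138. ] [522.7 -83.1 139.8]
scene 0.14 96 [ 492.3 -118.9  140.1] [523.6 -82.5 149.9]
scene 0.15 99 [ 496.4 -119.   150. ] [523.7 -82.2 160. ]
scene 0.16 106 [ 495.3 -119.   160.3] [524.7 -87.6 170. ]
scene 0.17 52 [ 489.3 -118.9  170.2] [523.1 -83.5 174.9]
minz [0.13801816 0.13803828 0.13842694 0.1385735  0.13879583]
side 0.13 31 [ 484.7 -116.5  136.9] [519.3 -96.2 139.9]
side 0.14 177 [ 483.3 -117.8  140.1] [518.4 -93.6 149.9]
side 0.15 193 [ 483.4 -117.3  150.1] [520.8 -93.1 159.9]
side 0.16 195 [ 483.7 -117.5  160. ] [520.8 -93.2 169.9]
side 0.17 110 [ 483.9 -117.6  170. ] [520.6 -91.3 175. ]
minz [0.1369482  0.1371019  0.13741122 0.13746687 0.13747911]
opt [-0.04 -0.02  0.05]
opt [1.7996e+02 8.0000e-02 4.0000e-02]
pos [ 0.50378791 -0.09947376  0.19877813] axes [[-0.001, 0.97, 0.245], [0.0, 0.245, -0.97], [-1.0, -0.001, -0.0]] t 6.75
shift cm [ -0.    18.02 -30.46]
```

View pics/g3.png

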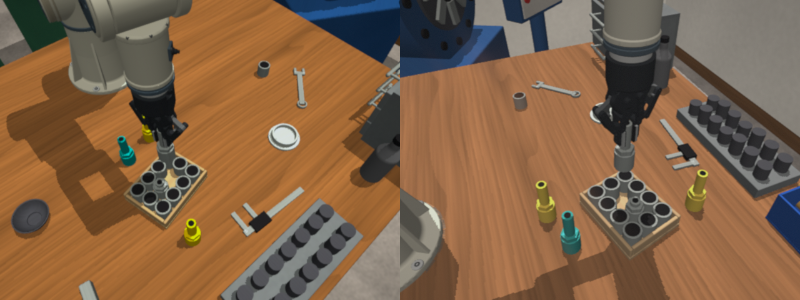

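The underside is at z = 0.137, as expected, and the fitting hangs plumb on the tool axis. Transferring to the cup.

Emit:
step_arm([
  [[0,0.3,-0.5],[0,0,0]],
  [[0,0.8,-1.4],[0,0,0]],
  [[0,1.6,-2.7],[0,0,0]],
  [[0,2.6,-4.4],[0,0,0]],
  [[0,3.8,-6.4],[0,0,0]],
  [[0,5.1,-8.6],[0,0,0]],
  [[0,6.4,-10.8],[0,0,0]],
  [[0,7.7,-13],[0,0,0]],
  [[0,9,-15.2],[0,0,0]],
  [[0,10.3,-17.4],[0,0,0]],
  [[0,11.6,-19.6],[0,0,0]],
  [[0,12.9,-21.8],[0,0,0]],
  [[0,14.2,-24],[0,0,0]],
  [[0,15.4,-26],[0,0,0]],
  [[0,16.4,-27.7],[0,0,0]],
  [[0,17.2,-29.1],[0,0,0]],
  [[0,17.7,-29.9],[0,0,0]],
  [[0,18,-30.4],[0,0,0]],
  [[0,18,-30.4],[0,0,0]],
  [[0,18,-30.4],[0,0,0]],
])

```text
time_s: 8.42
tool_pos: [0.604, 0.2388, 0.1991]
tool_rot: [1.025, 1.316, -1.026]
ft_force: [-0.1, 0.0, -1.8]
grip_width: 0.242
```

```bash
python3 - <<'E'
from h import *
a=cap('scene'); b=cap('side')
cv2.imwrite('pics/g4.png',cv2.resize(np.hstack([a['img'],b['img']])[...,::-1],(800,300)))
t=robot.get_obs()['tool_pos']
for n,c in(('scene',a),('side',b)):
    P=pts(c)
    m=(np.linalg.norm(P[...,:2]-t[:2],axis=-1)<.03)&(P[...,2]>.1)&(P[...,2]<.19)
    Q=P[m]
    for lo in (.13,.14,.15,.16):
        q=Q[(Q[:,2]>lo)&(Q[:,2]<lo+.01)]
        if len(q)>5:
            A=np.c_[2*q[:,:2],np.ones(len(q))]; x=np.linalg.lstsq(A,(q[:,:2]**2).sum(1),rcond=None)[0]
            print(n,lo,len(q),np.round(x[:2],4),np.sqrt(x[2]+x[:2]@x[:2]))
    print('minz',np.sort(Q[:,2])[:3])
plan([.6037,.240,.075],14.2)
E
```

```text
scene 0.13 16 [0.6024 0.2398] 0.019489094998840533
scene 0.14 102 [0.6028 0.2391] 0.01937029897373729
scene 0.15 115 [0.6029 0.2391] 0.019288650808168533
scene 0.16 109 [0.603  0.2386] 0.019054626768664457
minz [0.13741401 0.13744206 0.13769074]
side 0.13 18 [0.6054 0.2425] 0.020451436627328207
side 0.14 117 [0.604  0.2405] 0.019079961702704453
side 0.15 123 [0.6039 0.24  ] 0.01877273699489392
side 0.16 128 [0.6037 0.2394] 0.01836653770927364
minz [0.13756151 0.13830116 0.13847119]
opt [-0.08  0.02  0.03]
opt [ 1.7992e+02  4.0000e-02 -3.0000e-02]
pos [0.60406487 0.23830447 0.1992429 ] axes [[-0.0, 0.97, 0.244], [-0.0, 0.244, -0.97], [-1.0, -0.0, 0.0]] t 8.5167
shift cm [ 1.242e+01  1.000e-02 -1.800e-01]
```

View pics/g4.png

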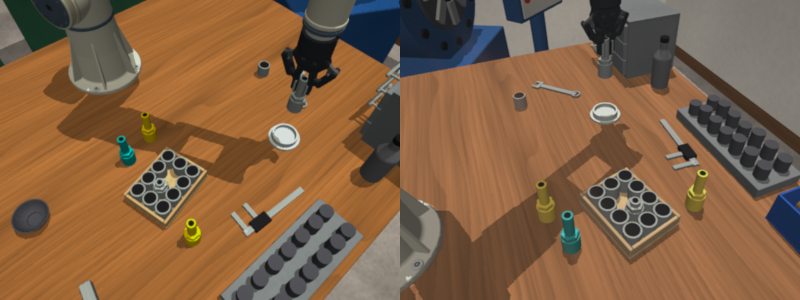

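The fitting body is within 1 mm of the cup axis. Lowering; contact is expected at TCP z ≈ 0.072.

Emit:
step_arm([
  [[0.4,0,0],[0,0,0]],
  [[1.2,0,0],[0,0,0]],
  [[2.4,0,0],[0,0,0]],
  [[3.7,0,0],[0,0,0]],
  [[5,0,0],[0,0,0]],
  [[6.2,0,0],[0,0,0]],
  [[7.3,0,0],[0,0,0]],
  [[8.3,0,0],[0,0,0]],
  [[9.2,0,0],[0,0,0]],
  [[10,0,0],[0,0,0]],
  [[10.6,0,0],[0,0,0]],
  [[11.1,0,0],[0,0,0]],
  [[11.5,0,0],[0,0,0]],
  [[11.8,0,0],[0,0,0]],
  [[12.1,0,0],[0,0,0]],
  [[12.3,0,0],[0,0,0]],
  [[12.3,0,0],[0,0,0]],
  [[12.3,0,0],[0,0,0]],
])

```text
time_s: 10.02
tool_pos: [0.6044, 0.2393, 0.0764]
tool_rot: [1.025, 1.316, -1.025]
ft_force: [0.6, -0.7, -2.2]
grip_width: 0.246
```

Emit:
step_arm([
  [[0.05,0,0],[0,0,0]],
  [[0.1,0,0],[0,0,0]],
  [[0.15,0,0],[0,0,0]],
  [[0.2,0,0],[0,0,0]],
  [[0.2,0,0],[0,0,0]],
  [[0.2,0,0],[0,0,0]],
])

```text
time_s: 10.52
tool_pos: [0.6043, 0.2392, 0.0742]
tool_rot: [1.025, 1.316, -1.025]
ft_force: [-0.0, -0.5, -2.8]
grip_width: 0.246
```

Emit:
step_arm([
  [[0.05,0,0],[0,0,0]],
  [[0.1,0,0],[0,0,0]],
  [[0.15,0,0],[0,0,0]],
  [[0.2,0,0],[0,0,0]],
  [[0.2,0,0],[0,0,0]],
  [[0.2,0,0],[0,0,0]],
])

```text
time_s: 11.02
tool_pos: [0.6043, 0.2393, 0.0723]
tool_rot: [1.025, 1.316, -1.025]
ft_force: [-0.2, 0.4, -1.8]
grip_width: 0.243
```

```bash
python3 - <<'E'
from h import *
a=cap('scene')['img'][150:270,390:530]; b=cap('side')['img'][90:210,260:400]
z=lambda x:cv2.resize(x[...,::-1],(400,343),interpolation=3)
cv2.imwrite('pics/g5.png',np.hstack([z(a),z(b)])); o=robot.get_obs(); print(o['tool_pos'],o['ft_force'])
E
```

```text
[0.60426415 0.23927719 0.07224856] [ 0.92175825  0.10368506 -1.93638708]
```

View pics/g5.png

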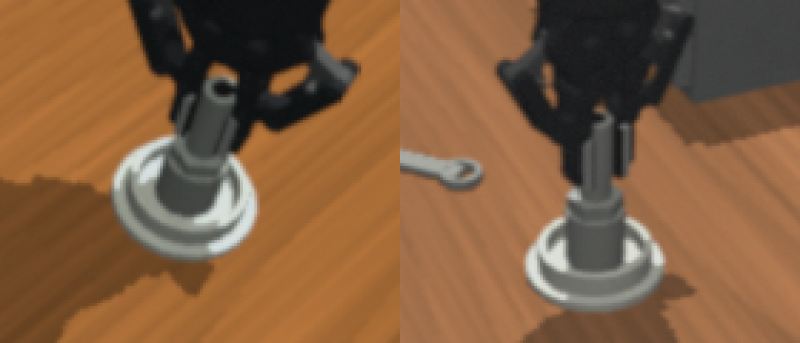

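The fitting is inside the cup and centred, but the force shows no contact yet. I'll go down another millimetre, slowly.

Emit:
step_arm([
  [[0.03,0,0],[0,0,0]],
  [[0.06,0,0],[0,0,0]],
  [[0.1,0,0],[0,0,0]],
  [[0.1,0,0],[0,0,0]],
  [[0.1,0,0],[0,0,0]],
])

```text
time_s: 11.53
tool_pos: [0.6044, 0.2393, 0.0721]
tool_rot: [1.025, 1.316, -1.025]
ft_force: [-2.3, -0.3, 6.6]
grip_width: 0.242
```

Contact came at z = 0.072, with +8 N, as predicted. Releasing.

Emit:
step_arm([
  [[0,0,0],[0,0,0]],
  [[0,0,0],[0,0,0]],
  [[0,0,0],[0,0,0]],
  [[0,0,0],[0,0,0]],
  [[0,0,0],[0,0,0]],
  [[0,0,0],[0,0,0]],
  [[0,0,0],[0,0,0]],
  [[0,0,0],[0,0,0]],
], jaw=5.5)

```text
time_s: 12.2
tool_pos: [0.6043, 0.2393, 0.0712]
tool_rot: [1.025, 1.316, -1.025]
ft_force: [-0.8, 0.2, 0.1]
grip_width: 0.64
```

Emit:
step_arm([
  [[-0.5,0,0],[0,0,0]],
  [[-1.5,0,0],[0,0,0]],
  [[-3,0,0],[0,0,0]],
  [[-5,0,0],[0,0,0]],
  [[-7,0,0],[0,0,0]],
  [[-9,0,0],[0,0,0]],
  [[-11,0,0],[0,0,0]],
  [[-13,0,0],[0,0,0]],
  [[-14,0,0],[0,0,0]],
  [[-14,0,0],[0,0,0]],
  [[-14,0,0],[0,0,0]],
])

```text
time_s: 13.12
tool_pos: [0.6044, 0.2393, 0.2117]
tool_rot: [1.026, 1.315, -1.024]
ft_force: [-0.3, -0.6, -1.0]
grip_width: 0.644
```

```bash
python3 - <<'E'
from h import *
a=cap('scene'); b=cap('side')
z=lambda x:cv2.resize(x[...,::-1],(400,343),interpolation=3)
A=np.hstack([z(a['img'][150:270,390:530]),z(b['img'][90:210,260:400])])
cv2.imwrite('pics/g6.png',A)
B=np.hstack([z(a['img'][215:375,170:357]),z(b['img'][250:420,270:468])]); cv2.imwrite('pics/g7.png',B)
for n,c in(('scene',a),('side',b)):
    P=pts(c); m=(np.linalg.norm(P[...,:2]-[.6037,.24],axis=-1)<.03)&(P[...,2]<.14); Q=P[m]
    for lo,hi in((.025,.045),(.07,.09),(.09,.12)):
        q=Q[(Q[:,2]>lo)&(Q[:,2]<hi)]
        A=np.c_[2*q[:,:2],np.ones(len(q))]; x=np.linalg.lstsq(A,(q[:,:2]**2).sum(1),rcond=None)[0]
        print(n,lo,len(q),np.round(x[:2],4),np.sqrt(x[2]+x[:2]@x[:2]),q[:,2].max())
print(robot.get_obs())
E
```

```text
scene 0.025 154 [0.6034 0.2392] 0.0190769431876239 0.04491437888907446
scene 0.07 99 [0.6033 0.2389] 0.009862485760770305 0.08993635999821115
scene 0.09 225 [0.6039 0.2381] 0.008601057603411042 0.11850667313185081
side 0.025 187 [0.6042 0.2408] 0.018915099889602938 0.04493646194886758
side 0.07 114 [0.6039 0.2397] 0.009075677853390782 0.08956600133564663
side 0.09 211 [0.6039 0.2397] 0.00861155191905398 0.11807493863692464
{'time_s': 13.2167, 'joint_positions': array([ 3.74736992e-01,  4.10401050e-01,  1.59725296e+00, -4.66085577e-08,
        1.13574310e+00,  1.27494413e-01]), 'qd': array([ 0.0002248 ,  0.010827  ,  0.00443039,  0.00086684, -0.00017453,
       -0.00069735]), 'tau': array([ 7.05245966e-04, -6.55072188e+01, -3.45667255e+01, -1.41715017e-05,
       -1.24508413e-02,  3.20455001e-05]), 'tool_pos': array([0.60356889, 0.23900928, 0.21008449]), 'tool_rot': array([ 1.02399929,  1.31700885, -1.02659039]), 'ft_force': array([ 0.24269843,  0.06125429, -0.2542983 ]), 'torque': array([0.00369978, 0.03607628, 0.01064508]), 'grip_width': 0.6438752949001907}
```

View pics/g6.png

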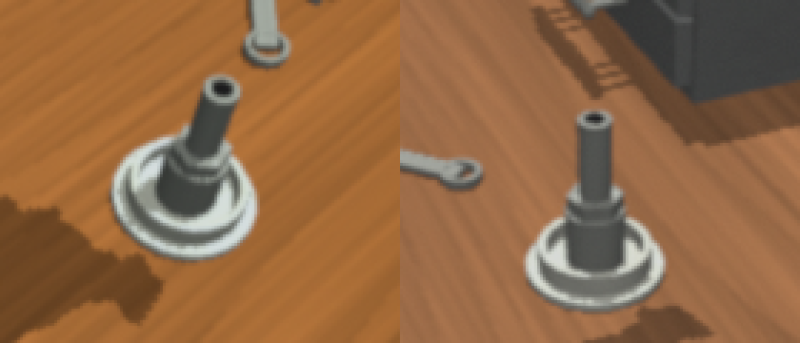

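View pics/g7.png

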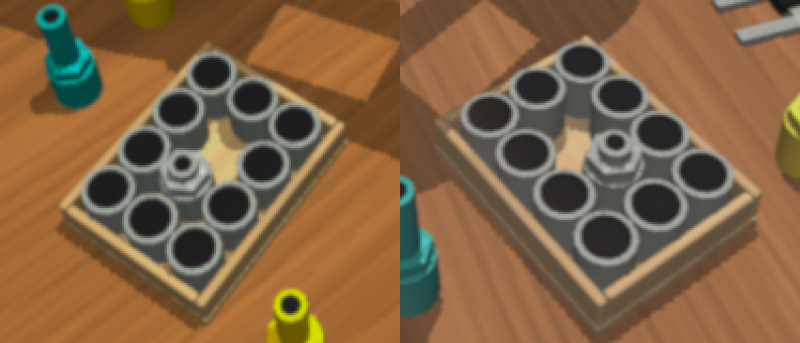

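The fitting stands upright and centred in the cup. The short fitting and all ten sleeves are in the crate, and the gripper is clear. Handing in.

```bash
python3 -c "
from bench import robot
print(robot.finish_job())"
```

```text
the job is handed in; nothing more can be done
None
```

I gripped the long-stemmed steel fitting by its stem, with the jaws set across the row so they cleared the short fitting. I lifted it straight out, lowered it until the force showed contact with the cup floor (TCP z 0.072 m, as predicted), then let go and backed off. The job was handed in at about 13.2 s of the 48 s allowed; `finish_job` gives no verdict.

**Last checks:**
- **Position:** the fitting stands about 1 mm from the cup axis.
- **Uprightness:** the body and stem centres agree within about 1–2 mm over its height.
- **Height:** the stem top reads about 0.118 m against an expected 0.115 m. It read about the same 3 mm high before the grasp, so I put it down to camera calibration.
- **Crate:** the short fitting and all ten sleeves are still in it.
- **Gripper:** it is clear and touching nothing.

No check failed.

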